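# Nip and tighten a walnut plinth in a quick-release vise

## Robot

A 6-joint arm with a two-finger parallel gripper is mounted at the origin on the work surface. World frame = base frame: x ahead of the robot, y to its left, z up, the work surface at z = 0. Lengths are in m, angles in rad, forces in N, time in s.
With the tool pointing down it reaches from about 0.375 to 0.975 m from the base axis. Payload 3.8 kg.
Tool frame: the origin (TCP) lies midway between the tips of the shut fingers; the grasp point (between the pads) lies 19 mm behind it; x points along the fingers, y is the direction in which the jaws open and shut, and the axes are right-handed (so a half turn about x gives the same grasp; the last joint's range is limited). The gripper opens to 88 mm and grips with 3 to 60 N. Pads are 18 mm wide; open, the fingers measure 123 mm over their backs; the gripper's body (75 mm by 187 mm) begins 45 mm behind the grasp point.
Start: joints at [1.205, 0.264, 1.604, -0, 1.274, -0.037], TCP at [0.218, 0.639, 0.239] pointing down, gripper open.
Joint ranges: [-2.63, 2.63], [-0.94, 2.18], [0.31, 2.57], [-1.31, 4.45], [0, 2.66], [-2.55, 2.55]. Speed limits (rad/s): [2.57, 2.57, 3.14, 3.14, 3.14, 3.14].

## Interface

Orientations are given as a rotation vector (axis times angle).
In Python, from cell import manip, inverse_kinematics, cams, order gives the robot as it stands. Calls block until the motion is done:
- manip.move_pose(position, orientation): joint-space move of the TCP to a pose.
- manip.move_linear(position, rate=0.15, rot=None): straight line of the TCP; rot=None keeps the orientation; rate is the mean speed in m/s.
- manip.set_joints(angles): joint-space move.
- manip.set_gripper(opening, force=None): finger opening in m; force is the grip in N (None keeps the last); returns when the fingers have stopped.
- manip.dwell(seconds).
- inverse_kinematics(position, orientation): joint angles nearest the present ones, or None.
- manip.state(): the state.
- cams.capture(name): name is "scene" or "top" or "wrist"; returns a dict with "image" (420x560x3 uint8, blue, green, red), "z_map" (420x560 float32, m along the optical axis (not along the pixel's ray), 0 where there is no reading), "intrinsics" (3x3 intrinsics, pixels), "k1" (the pictures are not rectified: a ray, as slopes to the right and down, at radius r is drawn at 1 + k1 r^2 times it, then the intrinsics apply), "position" and "orientation" of the camera in the world; the wrist camera has in their place "T_tool_cam" (4x4, takes a point from camera to tool coordinates, whose origin is the TCP and whose axes are the tool frame's). Camera axes: x right, y down, z forward; pixel columns grow to the right and rows downward; lengths in m; the calibration is good to about 2 mm. A picture is of the moment at which its call begins: read the wrist's pose just before it.
A pose or a line that the arm cannot do raises manip.IKError and nothing moves.
- order.close_job(): hands the job in, once; it reports no verdict.
The state is a dict: "clock": time; "joint_pos": joint angles; "joint_velocities": joint speeds; "tau": joint torques, N m; "tool_pos": TCP position; "tcp_rot": TCP orientation; "contact_force": force on the tool from outside, world axes, zero at the start; "moment": the same for the moment, N m; "gripper_width": finger opening in m.
Only numpy, scipy, OpenCV 4.12 (cv2) and the standard library are available. Lean on these libraries where they do the work, as an engineer would, in place of code of your own. Each camera call takes 0.05 s, during which the arm holds its last target. There are 200 camera calls.

## Task

A walnut clock plinth stands loose between the jaws of the quick-release bench vise. Press the vise's thumb lever fully down and, keeping it down, gently slide the moving jaw up until the plinth is nipped against the fixed jaw; let the lever spring back, then turn the crank to screw the vise firmly hand-tight without crushing the wood. Leave the jar, the dish and the screwdriver where they are.

Things in the scene. Friction and masses are not known exactly. Their poses are not given: they have to be found in the camera images.
- vise: Grey iron bench vise, bolted down, about 300 mm long. Origin on the bench; +x runs along the screw from crank to fixed jaw, +z up; the lever is on its -y side (right, seen from the crank end). In its frame: fixed jaw face at x = 35 mm, screw axis at y = 0, z = 78 mm, jaw tops at z = 152 mm; it reaches to x = 120 mm, and the slide bar further.
- jaw (a joint): Travel of the moving jaw towards the fixed jaw (m); opening = 0.100 - value. Slide bar, lever, screw and crank travel with it. In the vise frame its clamping face is at x = -65 mm + value, its flat back 34 mm behind that (z 85 to 152 mm, 120 mm wide). Slides with about 4 N with the lever down; with it up the half-nut holds it, with 1 to 2 mm of play.
- jaw_back (a point): Point on the flat back of the moving jaw, above the thumb pad, in the vise at y = -46 mm, z = 125 mm. Pushing here towards the vise's +x closes the jaw.
- jaw_liner: Cork-faced soft jaw on the moving jaw, 120 x 47 mm, 6 mm thick, z 104 to 151 mm. Origin at bench height (vise z = 0) below its clamping face, which looks to the vise's +x. It yields slightly (0.4 mm at 150 N).
- fixed_liner: The same soft jaw on the fixed jaw. Origin at bench height (vise z = 0) below its clamping face, at x = 35 mm in the vise.
- lever (a joint): Quick-release lever (rad): 0 up, half-nut engaged; 0.38 down on its stop. Half-nut is clear above 0.28: press past 0.32. Spring: about 8 N on the pad to start, 14 N fully down. Let go, it may stay part-way if half-nut and screw meet crest to crest; it then drops to 0 as the screw is turned. Pivots on a rod parallel to the screw.
- thumb_pad: Dark steel pad of the lever, 26 x 26 x 6 mm, behind the moving jaw's back on the vise's -y side. Origin at the centre of its top: y = -46 mm, z = 108 mm when up, 13 to 18 mm behind the jaw's back; it goes down 11 mm. Shut fingertips pressing it close behind the jaw can also push the jaw. The boss beside it (20 mm radius about the screw axis) is lower than the pad.
- plinth: Walnut plinth block, 36 mm thick along the vise's x, 80 mm wide, 50 mm tall plus a stepped top to 69 mm. Origin at the centre of its underside, z up. It stands on the vise's bright 44 mm wide slide bar (z = 98 mm), which moves with the moving jaw.
- jar: Glass jar with black lid, 72 mm wide, 95 mm tall; origin under its centre.
- dish: Small white dish, 80 mm wide, 28 mm tall; origin under its centre.
- screwdriver: Screwdriver lying flat, 170 mm long along its x; wooden handle.
- crank (a joint): Turn of screw and crank (rad); growing = clockwise from the crank end = tighter, 8 mm a turn. At 0 the knob is up, at pi/2 level on the vise's -y side. After the lever is let go up to 4 mm of play, then tight in 2 to 3 rad more. Turned slowly it takes 0.06 N m free + 0.003 to 0.0042 per N of clamping: firm hand-tight 0.45 N m (10 N at the knob), under 0.35 slack, over 0.6 crushes. Never runs back.
- knob_mid (a point): Middle of the crank's wooden knob, a freely spinning cylinder along the screw's direction, 22 mm thick and 46 mm long, its middle 45 mm from the screw axis and 92 mm behind the moving jaw's back (it advances with the jaw, 2 mm while tightening). Crank arm and 14 mm radius hub lie between knob and jaw.
Things that resemble listed ones, but are neither listed nor needed, are in the scene too. Of the things shaped like the plinth, the walnut one is meant.

How it is judged:
On the way, in this order (a step that is already met when the one before it is completed fails the run):
1. the robot holds the quick-release lever fully down (value of joint lever above 0.3 rad and contact force between thumb_pad and anything else above 2 N), for 0.2 s.
2. the moving jaw is up against the plinth (opening under 38.5 mm) and the lever has been let go, the plinth not yet tight (value of joint jaw above 0.0615 m and contact force between thumb_pad and anything else below 0.2 N and contact force between jaw_liner and plinth below 60 N), for 0.2 s.
At the end, for the whole second after the job is handed in: The plinth stands upright on the slide bar (within 3.5 degrees, not lifted more than 6 mm), square between the jaws and clamped by both soft jaws with 75 to 180 N; the lever is fully sprung back and the crank is at rest (contact force between jaw_liner and plinth between 75 and 180 N and contact force between fixed_liner and plinth above 75 N and value of joint lever below 0.05 rad and velocity of joint crank between -0.05 and 0.05 rad/s and angle between plinth's own z axis and vertical below 0.06 rad and z of plinth in the frame of vise below 0.104 m and angle between the x axis of plinth and the x axis of vise, either way round below 0.06 rad and linear speed of plinth below 0.01 m/s); the robot touches nothing.
It fails at once if the jaw is rammed: more than 50 N on the plinth while the lever is being pressed (contact force between jaw_liner and plinth above 50 N and contact force between thumb_pad and anything else above 1 N).
It fails at once if the wood is crushed: more than 180 N between jaw and plinth (contact force between jaw_liner and plinth above 180 N).
It fails at once if the plinth falls over or is taken out of the vise (angle between plinth's own z axis and vertical above 0.4 rad or z of plinth in the frame of vise above 0.13 m).
It fails at once if the jar, dish or screwdriver is moved more than 30 mm (distance of any of jar, dish, screwdriver from where it was at the start of the episode above 0.03 m).
It also fails if it takes over 67 s, if anything falls off the work surface, if the arm or the gripper's body presses on something with over 40 N, if the wrist force passes 120 N, or if a joint passes its speed limit or range.

## Working session

There is one attempt and no reset: what is moved stays moved. The work goes in short steps, each a Python script; the robot and the scene stay as the last script left them, time stands still between calls to the robot, and variables do not carry over. Pictures are saved under pics/ and viewed, about 8 in all and at most 12, crops included, and the job is handed in when it is done.

```bash
ls; mkdir -p pics
cat > h.py <<'E'
import numpy as np, cv2
from scipy.spatial.transform import Rotation as R
from cell import manip, inverse_kinematics, cams, order
def cloud(c, T=None):
    z=c["z_map"]; K=c["intrinsics"]; h,w=z.shape
    u,v=np.meshgrid(np.arange(w),np.arange(h))
    p=np.stack([u,v],-1).reshape(-1,1,2).astype(np.float64)
    n=cv2.undistortPoints(p,K,np.array([c["k1"],0,0,0.])).reshape(h,w,2)
    P=np.dstack([n*z[...,None],z])
    if T is None:
        o=np.array(c["orientation"]); Rm=o if o.shape==(3,3) else R.from_rotvec(o).as_matrix()
        return P@Rm.T+np.array(c["position"])
    return P@T[:3,:3].T+T[:3,3]
E
python3 - <<'E'
from h import *
for n in ("scene","top"):
    c=cams.capture(n); cv2.imwrite(f"pics/{n}1.png",c["image"]); np.save(f"{n}.npy",cloud(c))
    print(n,c["position"],c["orientation"],c["intrinsics"],c["k1"])
print(manip.state())
E
```

```text
pics
scene [1.40573209 0.43249619 0.73704945] [-1.24243871 -2.08643913  1.10710447] [[451.62860683   0.         285.06564883]
 [  0.         451.62860683 204.94423598]
 [  0.           0.           1.        ]] -0.005768814711057587
top [ 0.40495283 -0.02299956  1.16673124] [-2.14249062  2.14205486 -0.18988265] [[438.93199022   0.         285.31195335]
 [  0.         438.93199022 211.75173267]
 [  0.           0.           1.        ]] -0.09237885515510176
{'clock': 0.1, 'joint_pos': array([ 1.20505785e+00,  2.64673899e-01,  1.60524273e+00, -3.57333490e-05,
        1.27368305e+00, -3.69231063e-02]), 'joint_velocities': array([ 0.00184208, -0.00108677, -0.00481705,  0.00043156, -0.00210973,
       -0.00045561]), 'tau': array([ 4.02598498e-04, -5.03613782e+01, -3.58072329e+01,  7.32570933e-02,
        2.33054993e-02, -5.56418502e-05]), 'tool_pos': array([0.21777047, 0.6382287 , 0.23751228]), 'tcp_rot': array([ 0.25648969,  1.55571899, -0.25960099]), 'contact_force': array([-0.25624335, -1.12922632,  0.46027594]), 'moment': array([ 0.0251215 ,  0.04579922, -0.02999212]), 'gripper_width': 0.08826015792954062}
```

View pics/scene1.png

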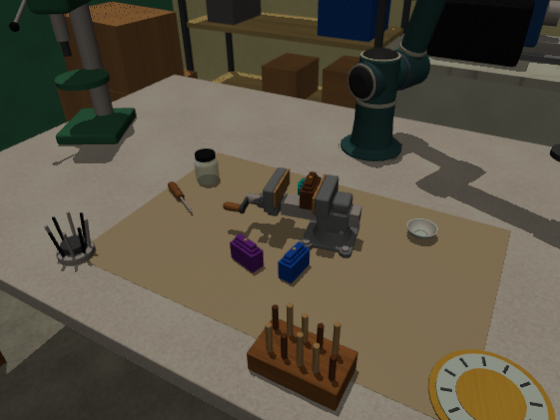

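View pics/top1.png

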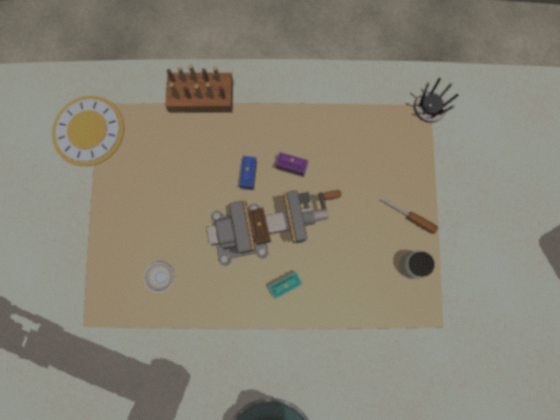

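The top view shows the vise with its fixed jaw near (242,226), walnut plinth at (259,226), moving jaw at (297,216) and thumb pad near (306,200). The knob is at (330,195), on the far side from the robot. Next I'll fit the vise pose from the cloud.

Run:
```python
from h import *
for n in ("top","scene"):
    P=np.load(n+".npy"); 
    if n=="top": P0=P
    Q=P.reshape(-1,3); 
    ctr=P0[226,259]
    m=(np.linalg.norm(Q[:,:2]-ctr[:2],axis=1)<0.2)
    jt=Q[m&(Q[:,2]>.145)&(Q[:,2]<.156)]
    print(n,ctr,len(jt),"zmed jaw",np.median(jt[:,2]))
    # cluster
    _,lab,cen=cv2.kmeans(jt[:,:2].astype(np.float32),2,None,(3,100,1e-6),5,cv2.KMEANS_PP_CENTERS)
    for k in (0,1):
        J=jt[lab[:,0]==k]; (r)=cv2.minAreaRect(J[:,:2].astype(np.float32)); w,v=np.linalg.eigh(np.cov(J[:,:2].T)); print(cen[k],len(J),r,np.degrees(np.arctan2(v[1,1],v[0,1])))
P=P0
for nm,(u,v) in dict(knob=(330,195),pad=(306,200),pl=(259,226),bar=(275,222),fj=(242,226)).items():
    print(nm,P[v-1:v+2,u-1:u+2].reshape(-1,3).mean(0))
c=cv2.imread("pics/top1.png"); cv2.imwrite("pics/crop1.png",cv2.resize(c[160:290,190:360],None,fx=4.5,fy=4.5,interpolation=cv2.INTER_CUBIC))
```

```text
top [0.53677643 0.0239664  0.16577639] 1792 zmed jaw 0.1509218334845983
[ 0.56410146 -0.05979912] 711 ((0.5652549862861633, -0.05989977717399597), (0.12025736272335052, 0.033962883055210114), 11.208502769470215) -169.02453537157996
[0.53930086 0.0562837 ] 1081 ((0.5442990660667419, 0.046550288796424866), (0.11966907978057861, 0.0802888497710228), 11.94925594329834) -164.1474685262653
scene [0.53677643 0.0239664  0.16577639] 996 zmed jaw 0.15241227724286466
[ 0.57313657 -0.05510165] 377 ((0.5672656297683716, -0.05793711170554161), (0.12056653946638107, 0.03379712253808975), 11.246932029724121) -169.3102637362396
[0.5506022  0.06115701] 619 ((0.5452039241790771, 0.04710084944963455), (0.12297981232404709, 0.08060678094625473), 11.38917064666748) -169.76509230193602
knob [ 0.62634481 -0.15032187  0.08479145]
pad [ 0.60958016 -0.08841678  0.10454107]
pl [0.53660562 0.02390314 0.16707913]
bar [ 0.55572934 -0.0120814   0.09750667]
fj [0.53872604 0.06435384 0.15056858]
```

View pics/crop1.png

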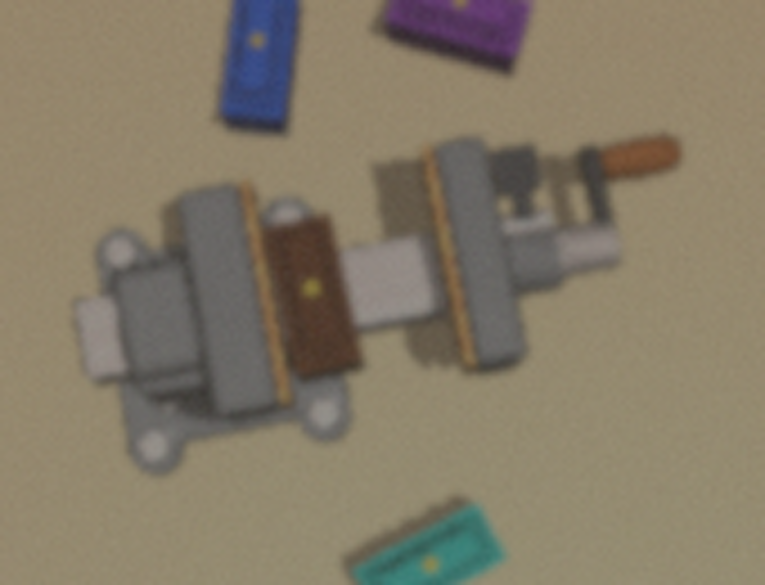

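```bash
cat >> h.py <<'E'
TH=np.radians(11.25)
ex=np.array([-np.sin(TH),np.cos(TH),0]); ey=np.array([-np.cos(TH),-np.sin(TH),0]); ez=np.array([0,0,1.])
RV=np.column_stack([ex,ey,ez]); J0=np.array([.5662,-.0589,0])   # moving-jaw centre (start); its back is at -17 mm
def V(x,y,z): return J0+RV@np.array([x,y,z])
def toV(p): return (np.asarray(p)-J0)@RV
def rot(tilt,flip=1):
    """tool x = down, leaning so the tip points towards +x_v by tilt; tool y = +-y_v"""
    tx=np.array([np.sin(tilt),0,-np.cos(tilt)]); ty=np.array([0,flip,0.])
    return R.from_matrix(RV@np.column_stack([tx,ty,np.cross(tx,ty)])).as_rotvec()
E
python3 - <<'E'
from h import *
for n in ("top","scene"):
    Q=toV(np.load(n+".npy").reshape(-1,3))
    b=(abs(Q[:,1])<.1)&(Q[:,0]>-.2)&(Q[:,0]<.25); Q=Q[b]
    def st(nm,m): 
        if m.sum()>5: print(n,nm,m.sum(),"lo",np.percentile(Q[m],2,0).round(4),"hi",np.percentile(Q[m],98,0).round(4),"med",np.median(Q[m],0).round(4))
    top=(Q[:,2]>.145)&(Q[:,2]<.156)
    st("mjaw",top&(abs(Q[:,0])<.03)); st("fjaw",top&(Q[:,0]>.085+.005)&(abs(Q[:,1])>.045)); st("plinthtop",Q[:,2]>.16)
    print(np.histogram(Q[top&(abs(Q[:,1])>.045),0],bins=np.arange(-.03,.16,.005)))
    st("knob",(Q[:,0]<-.105)&(Q[:,2]>.03)&(Q[:,1]<-.025)); 
    st("pad",(Q[:,0]<-.02)&(Q[:,0]>-.055)&(Q[:,2]>.09)&(Q[:,2]<.13)&(Q[:,1]<-.03))
    m=Q[:,2]>.16; w,v=np.linalg.eigh(np.cov(Q[m,:2].T)); print("plinth yaw",np.degrees(np.arctan(v[0,1]/v[1,1])))
q0=manip.state()["joint_pos"]
for t in (0,10,15,20):
    for f in (1,-1):
        q=inverse_kinematics(V(-.030,-.046,.13),rot(np.radians(t),f)); print(t,f,None if q is None else q.round(2))
for t in (35,45,55):
  for f in (1,-1):
    out=[]
    for a in np.arange(0,6.3,.7):
        q=inverse_kinematics(V(-.10,-.045*np.sin(a),.078+.045*np.cos(a)),rot(np.radians(t),f)); out.append(None if q is None else q.round(2).tolist())
    print(t,f,out[0],out[2],out[5],sum(o is None for o in out))
E
```

```text
top mjaw 711 lo [-0.0169 -0.0553  0.1465] hi [0.0158 0.0586 0.1547] med [-0.0004  0.0019  0.151 ]
top fjaw 213 lo [ 0.1028 -0.0579  0.1462] hi [0.1458 0.0604 0.1547] med [0.1269 0.0469 0.1512]
top plinthtop 203 lo [ 0.0772 -0.0208  0.1605] hi [0.0949 0.0357 0.1702] med [0.086  0.0085 0.1663]
(array([ 0,  0, 12, 25, 26, 26, 26, 24, 25,  8,  0,  0,  0,  0,  0,  0,  0,
        0,  0,  1,  1,  2,  0,  2,  2,  2,  1, 15, 23, 26, 28, 29, 24, 29,
       26,  8,  0]), array([-3.0000000e-02, -2.5000000e-02, -2.0000000e-02, -1.5000000e-02,
       -1.0000000e-02, -5.0000000e-03,  6.9388939e-18,  5.0000000e-03,
        1.0000000e-02,  1.5000000e-02,  2.0000000e-02,  2.5000000e-02,
        3.0000000e-02,  3.5000000e-02,  4.0000000e-02,  4.5000000e-02,
        5.0000000e-02,  5.5000000e-02,  6.0000000e-02,  6.5000000e-02,
        7.0000000e-02,  7.5000000e-02,  8.0000000e-02,  8.5000000e-02,
        9.0000000e-02,  9.5000000e-02,  1.0000000e-01,  1.0500000e-01,
        1.1000000e-01,  1.1500000e-01,  1.2000000e-01,  1.2500000e-01,
        1.3000000e-01,  1.3500000e-01,  1.4000000e-01,  1.4500000e-
[... 1975 characters left out ...]
4, 1.46, 2.25] [-0.5, 0.58, 1.59, 0.46, 1.42, 2.27] [-0.56, 0.56, 1.72, 0.44, 1.33, 2.17] 0
35 -1 [-0.54, 0.48, 1.66, 0.44, 1.46, -0.89] [-0.5, 0.58, 1.59, 0.46, 1.42, -0.87] [-0.56, 0.56, 1.72, 0.44, 1.33, -0.97] 0
45 1 [-0.59, 0.57, 1.6, 0.52, 1.59, 2.2] [-0.55, 0.67, 1.52, 0.55, 1.55, 2.21] [-0.6, 0.66, 1.65, 0.52, 1.47, 2.12] 0
45 -1 [-0.59, 0.57, 1.6, 0.52, 1.59, -0.95] [-0.55, 0.67, 1.52, 0.55, 1.55, -0.93] [-0.6, 0.66, 1.65, 0.52, 1.47, -1.02] 0
55 1 [-0.62, 0.66, 1.54, 0.6, 1.71, 2.16] [-0.58, 0.76, 1.46, 0.63, 1.68, 2.18] [-0.64, 0.76, 1.58, 0.58, 1.61, 2.08] 0
55 -1 [-0.62, 0.66, 1.54, 0.6, 1.71, -0.98] [-0.58, 0.76, 1.46, 0.63, 1.68, -0.96] [-0.64, 0.76, 1.58, 0.58, 1.61, -1.06] 0
```

```bash
cat >> h.py <<'E'
T12=rot(np.radians(12),-1)
def st():
    s=manip.state(); return toV(s["tool_pos"]),RV.T@s["contact_force"],s
def show(tag):
    p,f,s=st(); print(tag,"t%.2f"%s["clock"],"p",(p*1e3).round(1),"f",f.round(1)); return p,f
E
python3 - <<'E'
from h import *
manip.set_gripper(0.0,20); show("g")
manip.move_pose(V(-.031,-.048,.22),T12); show("above")
manip.move_linear(V(-.031,-.048,.122),.12); manip.dwell(.2); p,f0=show("near")
np.save("f0.npy",f0)
for z in np.arange(.114,.0955,-.002):
    manip.move_linear(V(-.031,-.048,z),.03); p,f=show("z%.0f"%(z*1e3))
    if f[2]-f0[2]>22: break
c=cams.capture("scene"); cv2.imwrite("pics/press.png",cv2.resize(c["image"][140:260,200:380],None,fx=4,fy=4,interpolation=cv2.INTER_CUBIC))
E
```

```text
g t1.40 p [752.3 205.4 238.7] f [-0.6  0.5  0.6]
above t4.31 p [-30.1 -48.3 220. ] f [-0.4  0.1  0.6]
near t5.47 p [-31.3 -48.7 123.1] f [0.2 0.7 0.5]
z114 t5.89 p [-30.8 -47.7 113.5] f [ 0.2 -0.2 -0.3]
z112 t6.14 p [-31.1 -48.2 112.2] f [-0.6 -0.1  0.5]
z110 t6.39 p [-31.2 -48.7 111.2] f [-0.3  1.5  5.8]
z108 t6.64 p [-31.2 -49.2 109.6] f [1.2 1.  6.2]
z106 t6.89 p [-31.2 -49.6 107.9] f [ 0.7 -0.3  7.3]
z104 t7.14 p [-31.2 -49.9 106.2] f [ 0.2 -1.   7.9]
z102 t7.39 p [-31.4 -50.3 104.7] f [ 1.1 -0.5  8.7]
z100 t7.64 p [-31.5 -50.5 103.1] f [ 1.7 -0.8 11.6]
z98 t7.89 p [-31.7 -50.8 101.7] f [ 0.4 -0.6 12.5]
z96 t8.14 p [-31.7 -51.  100. ] f [ 0.4  0.3 14.1]
```

View pics/press.png

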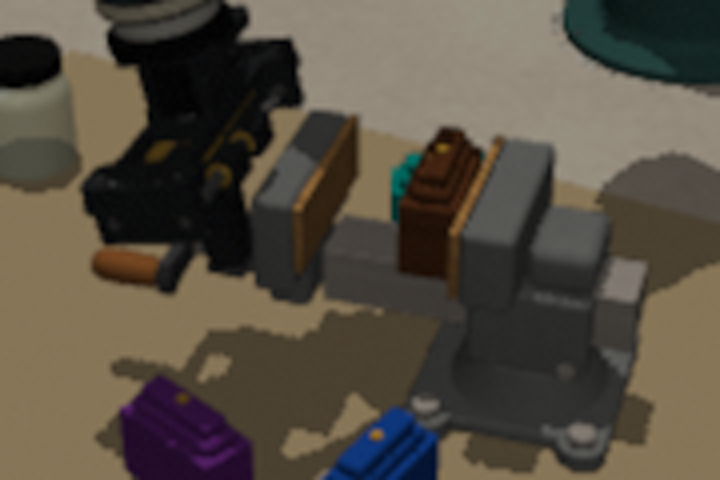

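The press view shows the fingertips on the pad just behind the moving jaw, with the body clear of the crank. Lever force is rising as specified and the arm is compliant (about 4 mm lag), so I'll press on to the stop and then slide.

Run:
```python
from h import *
f0=np.load("f0.npy")
zc=.096
while zc>.084:
    zc-=.002; manip.move_linear(V(-.031,-.048,zc),.03); p,f=show("z%.0f"%(zc*1e3))
    if f[2]>27: break
manip.dwell(.25); show("held")
xc=-.031
while xc<.019:
    xc+=.005; manip.move_linear(V(xc,-.048,zc),.05); p,f=show("x%.1f"%(xc*1e3))
    if f[0]<-14 or f[2]<18: break
np.save("cmd.npy",[xc,zc])
```

```text
z94 t8.44 p [-31.8 -51.2  98.4] f [ 0.6 -0.3 15.7]
z92 t8.69 p [-31.8 -51.3  97.9] f [ 1.5  2.9 21.9]
z90 t8.94 p [-31.8 -51.5  97.6] f [ 2.3  5.  28.8]
held t9.19 p [-31.9 -51.4  97.6] f [ 2.7  6.1 29.4]
x-26.0 t9.44 p [-27.7 -51.5  97.6] f [-0.2  5.3 29.2]
x-21.0 t9.69 p [-23.1 -51.6  97.6] f [-1.4  5.8 28.7]
x-16.0 t9.94 p [-18.  -51.6  97.6] f [-1.9  6.  29.4]
x-11.0 t10.19 p [-13.  -51.6  97.6] f [-1.2  6.7 29.4]
x-6.0 t10.44 p [ -8.  -51.6  97.6] f [-1.3  6.3 29.8]
x-1.0 t10.69 p [ -2.9 -51.6  97.5] f [-2.   5.7 28.8]
x4.0 t10.94 p [  2.2 -51.6  97.6] f [-1.4  6.9 30.5]
x9.0 t11.19 p [  7.2 -51.6  97.6] f [-1.3  5.4 29.8]
x14.0 t11.44 p [ 12.3 -51.6  97.5] f [-1.7  6.8 29.5]
x19.0 t11.69 p [ 17.3 -51.6  97.5] f [-0.8  6.8 29.8]
```

Run:
```python
from h import *
xc,zc=np.load("cmd.npy")
while xc<.045:
    xc+=.0015; manip.move_linear(V(xc,-.048,zc),.02); p,f=show("x%.1f"%(xc*1e3))
    if f[0]<-12 or f[2]<18: break
np.save("cmd.npy",[xc,zc])
c=cams.capture("scene"); cv2.imwrite("pics/nip.png",cv2.resize(c["image"][140:260,200:380],None,fx=4,fy=4,interpolation=cv2.INTER_CUBIC))
c=cams.capture("top"); 
for n in ("scene","top"):
    Q=toV(cloud(cams.capture(n)).reshape(-1,3)); m=(Q[:,2]>.145)&(Q[:,2]<.156)&(abs(Q[:,1])<.06)&(abs(Q[:,1])>.045)&(Q[:,0]>0)&(Q[:,0]<.15)
    print(n,np.histogram(Q[m,0],np.arange(0,.155,.004))[0])
```

```text
x20.5 t11.94 p [ 18.2 -51.6  97.5] f [-2.6  6.8 29. ]
x22.0 t12.19 p [ 19.6 -51.6  97.5] f [-2.4  6.5 29.4]
x23.5 t12.44 p [ 21.1 -51.7  97.5] f [-2.3  7.1 30.2]
x25.0 t12.69 p [ 22.6 -51.7  97.6] f [-3.   7.3 29. ]
x26.5 t12.94 p [ 24.1 -51.6  97.5] f [-3.   7.8 31. ]
x28.0 t13.19 p [ 24.6 -51.7  97.5] f [-5.9  7.4 29.3]
x29.5 t13.44 p [ 24.8 -51.7  97.5] f [-10.5   7.2  29.1]
x31.0 t13.69 p [ 25.7 -52.3  97.5] f [-10.7   6.6  27.1]
x32.5 t13.94 p [ 26.9 -53.   97.4] f [-11.7   4.6  25.6]
x34.0 t14.19 p [ 27.8 -53.5  97.4] f [-14.1   3.   24.9]
scene [ 0  0  0  0  0  0  0  0  0  1  9 11 16 11 12 14 11 16  3  0  0  0  0  0
  0  1  0 11 13 14 10 14 14 12 16 15 13  3]
top [ 0  0  0  0  0  0  0  0  0  0  2  5  9 11  8  9  8  8  0  0  0  0  1  0
  2  0  4 20 21 19 21 22 21 18 22 19 15  0]
```

View pics/nip.png

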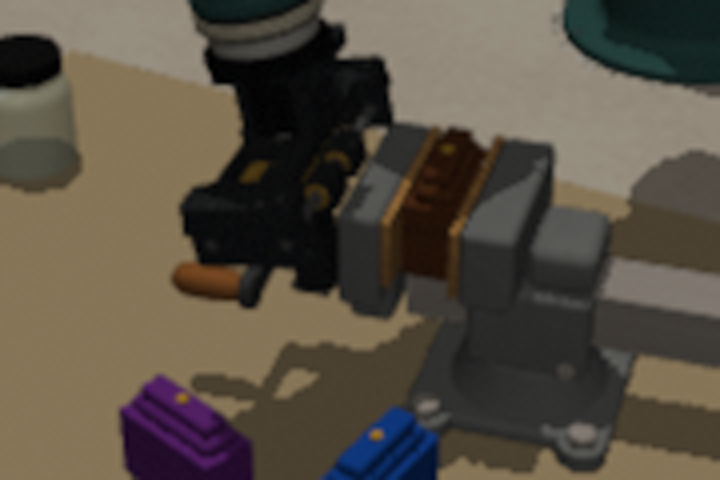

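Nipped: both clouds put the moving jaw face at about 71–72 mm against the fixed face at about 108, an opening of about 36 mm, and the picture shows the plinth held square. Next: lift off the pad, retreat, locate the knob.

Run:
```python
from h import *
xc,zc=np.load("cmd.npy")
for z in (.098,.106,.114):
    manip.move_linear(V(xc-.001,-.048,z),.04); show("up")
manip.move_linear(V(xc-.006,-.048,.135),.06); show("off")
manip.move_linear(V(xc-.06,-.048,.20),.15)
manip.set_gripper(.04,30)
T45=rot(np.radians(45),-1); tx=RV.T@R.from_rotvec(T45).as_matrix()[:,0]
g=np.array([-.0625,-.045,.0755]); pre=g+.019*tx-.11*tx
manip.move_pose(V(*pre),T45); show("pre")
for n in ("scene","top"):
    c=cams.capture(n); C=cloud(c); Q=toV(C.reshape(-1,3)); im=c["image"].reshape(-1,3).astype(int)
    br=(im[:,2]-im[:,0]>45)&(im[:,2]>70)
    k=(Q[:,0]<-.034)&(Q[:,0]>-.085)&(Q[:,2]>.02)&(Q[:,2]<.135)&(abs(Q[:,1])<.07)
    for nm,m in (("all",k),("brown",k&br)): 
        if m.sum()>3: print(n,nm,m.sum(),(1e3*np.percentile(Q[m],[3,50,97],axis=0)).round(1).tolist())
    pd=(Q[:,0]<.033)&(Q[:,0]>.005)&(Q[:,2]>.085)&(Q[:,2]<.13)&(Q[:,1]<-.035)&(Q[:,1]>-.06)
    print("pad",pd.sum(),np.median(Q[pd],0).round(4))
    j=(Q[:,2]>.145)&(Q[:,2]<.156)&(abs(Q[:,1])<.06)&(abs(Q[:,1])>.045)&(Q[:,0]>.03)&(Q[:,0]<.09); print("jaw",np.percentile(Q[j,0],[2,98]))
    cv2.imwrite(f"pics/pre_{n}.png",c["image"])
a=cv2.imread("pics/pre_scene.png")[150:260,180:360];b=cv2.imread("pics/pre_top.png")[160:270,190:370]
cv2.imwrite("pics/pre.png",cv2.resize(np.vstack([a,b]),None,fx=2.7,fy=2.7,interpolation=cv2.INTER_CUBIC))
```

```text
up t14.74 p [ 27.9 -52.8 102.9] f [-9.9 -1.1 13.2]
up t15.09 p [ 28.5 -51.1 108.5] f [-11.   -1.5   4.9]
up t15.44 p [ 28.4 -49.8 114.2] f [-11.9  -2.8  -2.4]
off t15.95 p [ 27.8 -48.5 135.5] f [-1.9 -0.5  1.2]
pre t17.97 p [-128.4  -44.   137.5] f [-0.1 -0.1  0.3]
scene all 122 [[-73.0, -56.2, 69.6], [-52.7, -50.9, 81.2], [-35.6, -39.5, 86.7]]
scene brown 84 [[-72.1, -55.9, 76.7], [-52.2, -49.8, 83.2], [-35.7, -39.9, 87.0]]
pad 50 [ 0.0216 -0.0508  0.1096]
jaw [0.04037437 0.07244138]
top all 135 [[-73.3, -52.9, 74.0], [-54.5, -41.8, 81.8], [-35.6, -33.4, 87.7]]
top brown 135 [[-73.3, -52.9, 74.0], [-54.5, -41.8, 81.8], [-35.6, -33.4, 87.7]]
pad 94 [ 0.0206 -0.0459  0.1075]
jaw [0.03849235 0.07524603]
```

View pics/pre.png

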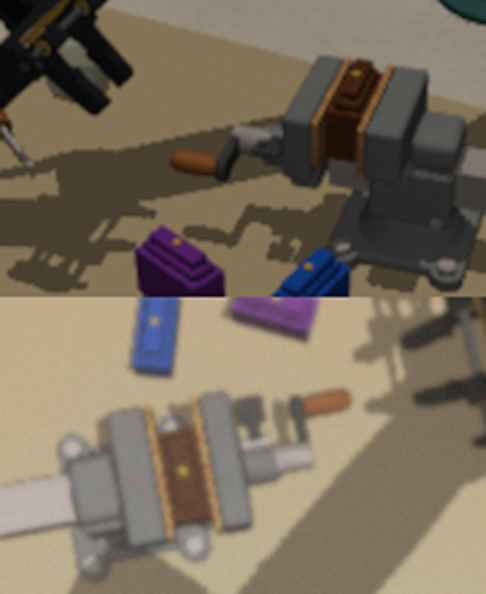

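The view shows the lever sprung up (pad z about 108 mm), the plinth square, and the knob level on the far side at V ≈ (-53, -45, 76) mm. I'll grasp it and start cranking.

```bash
cat >> h.py <<'E'
T45=rot(np.radians(45),-1); TX=RV.T@R.from_rotvec(T45).as_matrix()[:,0]
GX=-.0625
def cmd(a,x=GX,r=.045,rate=.025):
    manip.move_linear(V(*(np.array([x,-r*np.sin(a),.078+r*np.cos(a)])+.019*TX)),rate)
def meas(f0):
    F=[];P=[]
    p,f,s=st(); f=f-f0; g=p-.019*TX
    a=np.arctan2(-g[1],g[2]-.078)%(2*np.pi)
    t=np.array([-np.cos(a),-np.sin(a)]); n=np.array([-np.sin(a),np.cos(a)])
    rr=np.hypot(g[1],g[2]-.078)
    return a,rr,-(f[1:]@t)*.045,f[1:]@n,f[0],g[0],s["clock"]
E
python3 - <<'E'
from h import *
_,f0,_=st(); fs=[f0]
for _ in range(3): manip.dwell(.05); fs.append(st()[1])
f0=np.mean(fs,0); np.save("f0.npy",f0)
a=np.pi/2+.04
cmd(a,rate=.12); show("at")
manip.set_gripper(.0,30); show("grip"); print(manip.state()["gripper_width"])
for i in range(6):
    a+=.2; cmd(a); print("cmd %.2f | a %.3f r %.4f T %.3f rad %.1f fx %.1f x %.4f t %.1f"%((a,)+meas(f0)))
print(manip.state()["gripper_width"]); np.save("a.npy",a)
E
```

```text
at t19.28 p [-49.8 -45.5  63.4] f [ 0.4 -0.1  0.5]
grip t19.70 p [-49.9 -43.8  63. ] f [-3.4  4.8  1.7]
0.021604938684161964
cmd 1.81 | a 1.810 r 0.0434 T 0.057 rad -7.2 fx -3.3 x -0.0632 t 20.2
cmd 2.01 | a 2.004 r 0.0430 T 0.111 rad -8.7 fx -3.0 x -0.0631 t 20.7
cmd 2.21 | a 2.189 r 0.0428 T 0.136 rad -10.6 fx -3.7 x -0.0630 t 21.2
cmd 2.41 | a 2.370 r 0.0426 T 0.113 rad -12.4 fx -3.1 x -0.0630 t 21.7
cmd 2.61 | a 2.549 r 0.0425 T 0.214 rad -11.7 fx -1.5 x -0.0629 t 22.2
cmd 2.81 | a 2.732 r 0.0424 T 0.226 rad -9.7 fx 0.3 x -0.0629 t 22.8
0.021304115688553286
```

Radial load shows the true axis is about (+1.1, +2.4) mm from nominal. I'll correct the centre and go on in finer steps.

```bash
sed -i 's/np.array(\[x,-r\*np.sin(a),.078+r\*np.cos(a)\])/np.array([x,CY-r*np.sin(a),CZ+r*np.cos(a)])/; s/-g\[1\],g\[2\]-.078)/CY-g[1],g[2]-CZ)/; s/np.hypot(g\[1\],g\[2\]-.078)/np.hypot(g[1]-CY,g[2]-CZ)/' h.py; echo 'CY,CZ=.0011,.0804' >> h.py
python3 - <<'E'
from h import *
f0=np.load("f0.npy"); a=meas(f0)[0]+.05; print("start",a)
for i in range(8):
    a+=.12; cmd(a,rate=.02); manip.dwell(.1); ms=[]
    for _ in range(3): manip.dwell(.03); ms.append(meas(f0))
    m=np.mean(ms,0); print("cmd %.2f | a %.3f r %.4f T %.3f rad %.1f fx %.1f x %.4f t %.1f"%((a,)+tuple(m)))
    if m[2]>.36: break
np.save("a.npy",a)
E
```

```text
start 2.7808245113779058
cmd 2.90 | a 2.824 r 0.0446 T 0.295 rad 0.9 fx 1.3 x -0.0629 t 23.3
cmd 3.02 | a 2.947 r 0.0446 T 0.293 rad 2.9 fx 1.5 x -0.0629 t 23.9
cmd 3.14 | a 3.071 r 0.0446 T 0.337 rad 3.2 fx 1.2 x -0.0629 t 24.6
cmd 3.26 | a 3.194 r 0.0445 T 0.338 rad 3.2 fx 2.0 x -0.0628 t 25.2
cmd 3.38 | a 3.319 r 0.0446 T 0.377 rad 3.8 fx 2.0 x -0.0628 t 25.8
```

Run:
```python
from h import *
f0=np.load("f0.npy"); a=float(np.load("a.npy"))
for i in range(7):
    a+=.1; cmd(a,rate=.015); mv=meas(f0)[2]; manip.dwell(.1); ms=[]
    for _ in range(4): manip.dwell(.03); ms.append(meas(f0))
    m=np.mean(ms,0); print("cmd %.2f | a %.3f r %.4f T %.3f rad %.1f fx %.1f x %.4f t %.1f"%((a,)+tuple(m)),"Tmove %.3f"%mv)
    if m[2]>.445: break
np.save("a.npy",a)
```

```text
cmd 3.48 | a 3.420 r 0.0446 T 0.434 rad 3.8 fx 2.0 x -0.0627 t 26.5 Tmove 0.431
cmd 3.58 | a 3.523 r 0.0446 T 0.425 rad 3.8 fx 2.6 x -0.0627 t 27.1 Tmove 0.476
cmd 3.68 | a 3.626 r 0.0446 T 0.452 rad 3.2 fx 2.7 x -0.0626 t 27.8 Tmove 0.459
```

Run:
```python
from h import *
f0=np.load("f0.npy")
manip.set_gripper(.038); manip.dwell(.15)
fs=[]
for _ in range(4): manip.dwell(.05); fs.append(st()[1])
print("residual",(np.mean(fs,0)-f0).round(2))
p,_,_=st(); manip.move_linear(V(*(p-.10*TX)),.12); show("back")
p,_,_=st(); manip.move_linear(V(*(p+[-.05,0,.1])),.2); manip.dwell(.3); p,f=show("clear"); print((f-f0).round(2))
for n in ("scene","top"):
    c=cams.capture(n); Q=toV(cloud(c).reshape(-1,3))
    k=(Q[:,0]<-.044)&(Q[:,0]>-.08)&(Q[:,2]>.015)&(Q[:,2]<.135)&(abs(Q[:,1])<.07); print(n,"knob",k.sum(),np.median(Q[k],0).round(4))
    pd=(Q[:,0]<.033)&(Q[:,0]>.005)&(Q[:,2]>.085)&(Q[:,2]<.13)&(Q[:,1]<-.035)&(Q[:,1]>-.06); print("pad",np.median(Q[pd],0).round(4))
    m=(Q[:,2]>.16)&(abs(Q[:,1])<.06)&(Q[:,0]>.05)&(Q[:,0]<.12); w,v=np.linalg.eigh(np.cov(Q[m,:2].T)); print("plinth",m.sum(),Q[m].max(0).round(4),np.degrees(np.arctan(v[0,1]/v[1,1])))
    cv2.imwrite(f"pics/end_{n}.png",c["image"])
a=cv2.imread("pics/end_scene.png")[130:260,160:380];b=cv2.imread("pics/end_top.png")[150:280,190:410]
cv2.imwrite("pics/end.png",cv2.resize(np.vstack([a,b]),None,fx=2.3,fy=2.3,interpolation=cv2.INTER_CUBIC))
```

```text
residual [-0.38  0.23 -0.62]
back t29.65 p [-119.1   24.6   98.5] f [ 0.2  0.2 -0.5]
clear t30.66 p [-168.3   25.   197.4] f [ 0.1  0.3 -0.3]
[-0.35  0.3  -0.66]
scene knob 76 [-0.0571  0.0136  0.0463]
pad [ 0.0218 -0.0499  0.1096]
plinth 121 [0.1016 0.0353 0.1718] 0.5589087538933244
top knob 92 [-0.0583  0.0225  0.0456]
pad [ 0.0194 -0.0463  0.1073]
plinth 204 [0.0991 0.0389 0.1719] 1.1962285359388238
```

View pics/end.png

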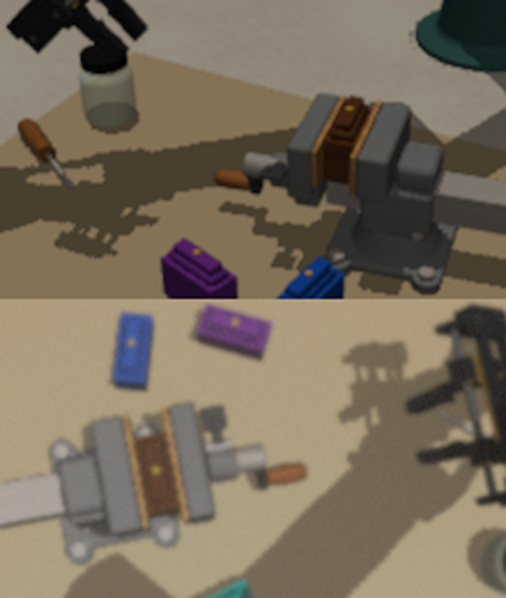

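The end view shows the plinth square and upright between the liners, the lever up, the knob released and the other objects undisturbed. The force zero also held to within 0.7 N, so I'm handing in.

```bash
python3 -c "
from h import *
print(order.close_job())"
```

```text
the job is handed in; nothing more can be done
None
```

The plinth is clamped in the vise and the job was handed in at about 31 s of the 67 s allowed; no verdict was reported.

**What I did:**
- I pressed the lever to its stop with about 29 N on the pad.
- I slid the jaw about 56 mm until the plinth was nipped, with about 14 N total push at the fingers.
- I let the lever spring back, gripped the knob and turned the crank about 2 rad.

**Last checks:**
- **Tightness:** the last crank torque was 0.45 N m. From the given torque range that means roughly 93–130 N of clamping; I had no direct reading of the clamping force.
- **Force zero:** after release it had drifted by no more than 0.7 N, which does not noticeably change the torque.
- **Lever:** the pad is back at 107–110 mm, so the lever is up.
- **Plinth:** it stands upright and is within about 1.2° of square.
- **Jar and screwdriver:** they look undisturbed in the last picture.
- **Dish:** it was outside that picture and I did not check it again. The arm never worked near it.

**Disagreement:** the screw axis was about 1 mm sideways and 2.4 mm higher than my camera estimate. Forces while cranking showed this (up to 12 N sideways), and I corrected it partway through.

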